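# Aim the inspection lamp and hold the centrifuge lid open

### The arm

A 7-joint arm with a two-finger parallel gripper is mounted at the origin on the work surface. World frame = base frame: x ahead of the robot, y to its left, z up, the work surface at z = 0. Lengths are in m, angles in rad, forces in N, time in s.
With the tool pointing down it reaches from about 0.4 to 0.85 m from the base axis. Payload 10.4 kg.
Tool frame: the origin (TCP) lies at the very end of the fingers, on their centre line; the grasp point (between the pads) lies 19 mm behind it (r.pinch_z is the distance from the TCP to the grasp point, in m); z points along the fingers, y is the line along which they close (so a half turn about z gives the same grasp; the last joint's range is limited). The gripper opens to 87 mm and grips with 3 to 60 N. Pads are 19 mm wide; open, the fingers measure 117 mm over their backs; the gripper's body (75 mm by 190 mm) begins 51 mm behind the grasp point.
Start: joints at [1.088, 0.332, -0.065, 1.46, 0.022, 1.35, -0.088], TCP at [0.277, -0.56, 0.223] pointing down, gripper open.
Joint ranges: [-2.6, 2.6], [-0.5, 2.12], [-1.47, 1.34], [0.16, 2.42], [-1.27, 4.41], [0.06, 2.06], [-2.6, 2.6]. Speed limits (rad/s): [2.22, 2.22, 2.79, 2.79, 3.14, 3.14, 3.14].

### API

Orientations are given as a unit quaternion [x, y, z, w].
In Python, from bench import r, camera gives the robot as it stands. The module is installed in compiled form; this text tells all that it offers.
- The arm moves only by the shell command python3 -m pendant 'ROWS' [FORCE]. ROWS is JSON, a list of rows, each an object with "dp": the shift along the tool's x, y, z as a fraction of full scale, a list of three; "rotation": the turn, a rotation vector about the tool's x, y, z as a fraction of full scale, a list of three; "jaw": the opening, from 0 (shut) to 1 (fully open). A call has 1 to 8 rows; each row is the pose to reach, as a shift and turn from the pose commanded when the call began, along the tool's axes at that moment, turning the shorter way round; what a row does not reach only later rows make up. Full scale, the value 1, is 0.15 m for a shift and 2 pi rad for a turn. A row lasts 1/8 s, in which the tool goes at most 62.5 mm and 10.7 degrees, less where a joint would pass 70% of its speed; a pose out of reach is approached as far as the arm can. A call with a number of a shift or a turn outside -1 to 1 is refused whole. A call with a gripper value outside its range is refused whole. The fingers move at their own pace and stop on an object; FORCE is the grip in N (left out, the last holds). Time passes only in rows, so rows that repeat a pose let the fingers close. It gives the time, the measured TCP pose, the force, the opening and the grip force at its end, in the units of the state.
- r.read_state(): the state, without advancing time (a new reading comes with each control period).
- camera(name): name is "scene" or "top" or "wrist"; returns a dict with "image" (480x640x3 uint8, red, green, blue), "z_map" (480x640 float32, m along the optical axis (not along the pixel's ray), 0 where there is no reading), "mtx" (3x3 intrinsics, pixels), "distortion" ([k1, k2, p1, p2, k3] as OpenCV has them; the pictures are not rectified), "T" (4x4, takes a point from camera to world coordinates). Camera axes: x right, y down, z forward; pixel columns grow to the right and rows downward; lengths in m; the calibration is good to about 2 mm. A picture is of the moment at which its call begins.
- r.close_job(): hands the job in; it is judged then, once.
The state is a dict: "time": time; "joint_positions": joint angles; "joint_vel": joint speeds; "joint_torque": joint torques, N m; "ee_pos": TCP position; "eef_rot": TCP orientation; "ft_force": force on the tool from outside, world axes, zero at the start; "torque": the same for the moment, N m; "width": finger opening in m; "grip_force": force on a finger pad.
Only numpy, scipy, OpenCV 4.12 (cv2) and the standard library are available. Lean on these libraries where they do the work, as an engineer would, in place of code of your own. Each camera call takes 0.05 s, during which the arm holds its last target. There are 200 camera calls.

### The job

Get the centrifuge ready for a rotor inspection: take the small lamp by its orange bar, swing and tilt it so that it points towards the middle of the centrifuge with its head dipped 20 degrees below level, and let go of it. Then lift the centrifuge's lid by its black grip to 60 degrees open and finish while still holding it there with the gripper, because it falls shut by itself. Leave the lamp aimed and do not disturb the other things on the bench.

Things in the scene. Friction and masses are not known exactly. Their poses are not given: they have to be found in the camera images.
- centrifuge: White benchtop centrifuge, fixed to the bench, 260 mm (its x) x 220 mm (its y), top rim 126 mm high, lid on top. Origin: centre of its underside; x points from its front panel (facing the robot) to its hinge side, z up.
- rotor (a point): Middle of the dark rotor inside the centrifuge, under the middle of the lid: on the centrifuge's vertical centre line, 110 mm above the bench. This is what the lamp must point towards.
- lid (a joint): Opening angle of the centrifuge lid (grey plate 232 mm long, 206 mm wide, 16 mm thick, black underside with a blue seal, 0.28 to 0.52 kg) in rad: 0 shut, 1.047 is 60 degrees; a stop at 1.4. The hinge is nearly frictionless, so the lid falls shut from any angle when let go.
- lid_grip (a point): Grasp point in the black fin standing on the lid near its front edge: 14 mm thick (along the lid's y, grasp across this), 50 mm long (x), 45 mm tall above the lid. The point is 27 mm above the lid's top, 18 mm below the fin's top; lid shut, 188 mm in front of and 38 mm above the hinge line. Axes as the centrifuge's when shut, turning with the lid.
- lid_hinge (a point): Middle of the lid's hinge line, at the far (+x) side of the centrifuge, 132 mm above the bench. The hinge line runs along the centrifuge's y; opening lifts the grip up and away from the robot.
- lamp: Foot of the inspection lamp, fixed to the bench: grey disc 116 mm in diameter with a steel post. Origin: centre of its underside, on the swivel axis. At swivel 0 the lamp shines along the foot's +x axis.
- lamp_swivel (a joint): Swivel of the lamp about the vertical axis of its post, rad, counter-clockwise from above positive, range -2.2 to 2.2. Stiff friction joint (0.10 N m), stays where it is left.
- lamp_tilt (a joint): Tilt of the lamp head, rad: 0 beam level, positive dips the beam below level (0.349 is 20 degrees), negative points it up, range -0.8 to 0.8. Friction joint (0.08 N m), stays where it is left.
- lamp_axis (a point): Where the lamp's tilt and swivel axes meet, 225 mm above the bench. Turns with the swivel: x is the horizontal direction in which the lamp shines, y the tilt axis. The white head is a cylinder 68 mm in diameter along the beam, from 32 mm behind to 49 mm ahead of here, black rim and yellow lens in front, between fork arms 104 mm over all.
- lamp_grip (a point): Middle of the orange grip bar over the lamp head, 70 mm from lamp_axis (straight above it at tilt 0, swinging forward as the beam dips). Round bar 14 mm in diameter, 60 mm long, parallel to the tilt axis, a thin stem at each end, 29 mm clear down to the head. Pinched across from above, it turns between the fingers as the head tilts.
- amber_bottle: Bystander, leave alone: small amber dropper bottle, 36 mm diameter, 75 mm tall. Origin: centre of its underside.
- wash_bottle: Bystander, leave alone: white plastic wash bottle with red cap, 64 mm diameter, 150 mm tall. Origin: centre of its underside.
- kit_box: Bystander, leave alone: cardboard test-kit box, 160 x 90 x 55 mm tall. Origin: centre of its underside.
- tube_rack: Bystander, leave alone: blue rack with ten capped sample tubes, 170 x 70 x 85 mm tall. Origin: centre of its underside.
- specimen_jar: Bystander, leave alone: clear specimen jar with yellow lid, 56 mm diameter, 65 mm tall. Origin: centre of its underside.
- timer: Bystander, leave alone: flat grey bench timer, 65 x 65 x 22 mm tall. Origin: centre of its underside.

How it is judged:
By the outcome, as a careful person would: the job done as asked, in the order asked, and still so for the second after the job is handed in, while the arm keeps its last pose, push and grip.
It also fails if it takes over 48 s, if anything falls off the work surface, if the arm or the gripper's body presses on something with over 40 N, if the wrist force passes 120 N, or if a joint passes its speed limit or range.

## Working session

There is one attempt and no reset: what is moved stays moved. The work goes in short steps, Python scripts to look and compute and a shell command to move; the robot and the scene stay as the last step left them, time stands still between calls to the robot, and variables do not carry over. Pictures are saved under pics/ and viewed, at most 10 in all, crops included, and the job is handed in when it is done.

```bash
mkdir -p pics; ls
python3 - <<'E'
from bench import r,camera
import cv2,numpy as np,pickle
s=r.read_state();print({k:np.round(v,3).tolist() for k,v in s.items()},r.pinch_z)
for n in("scene","top"):
    c=camera(n);pickle.dump(c,open(f"pics/{n}0.pkl","wb"))
    cv2.imwrite(f"pics/{n}0.png",c["image"][...,::-1]);print(n,c["mtx"].tolist(),c["distortion"],np.round(c["T"],3).tolist())
E
```

```text
pics
{'time': 0.0, 'joint_positions': [1.088, 0.333, -0.065, 1.461, 0.022, 1.35, -0.088], 'joint_vel': [0.001, -0.0, 0.001, 0.0, -0.0, 0.0, 0.001], 'joint_torque': [-0.001, -62.325, 0.024, -38.99, -0.062, 0.04, 0.0], 'ee_pos': [0.277, -0.56, 0.222], 'eef_rot': [0.974, 0.228, -0.0, -0.001], 'ft_force': [-0.02, -0.221, -0.685], 'torque': [0.012, -0.022, 0.019], 'grip_force': 0.0, 'width': 0.087} 0.0187
scene [[481.1827984951467, 0.0, 319.88263991796293], [0.0, 481.1827984951467, 240.95258118990967], [0.0, 0.0, 1.0]] [0.02323777 0.         0.         0.         0.        ] [[-0.726, 0.415, -0.548, 1.152], [0.687, 0.413, -0.597, 0.615], [-0.021, -0.811, -0.585, 0.814], [0.0, 0.0, 0.0, 1.0]]
top [[572.0674364880928, 0.0, 316.43537773130157], [0.0, 572.0674364880928, 232.10941829696438], [0.0, 0.0, 1.0]] [-0.15178034  0.          0.          0.          0.        ] [[0.0, -0.991, 0.132, 0.385], [-1.0, -0.001, -0.009, -0.027], [0.009, -0.132, -0.991, 1.459], [0.0, 0.0, 0.0, 1.0]]
```

View pics/scene0.png

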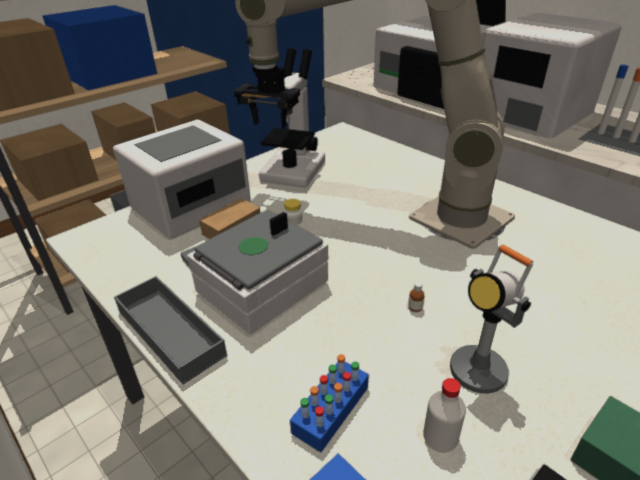

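View pics/top0.png

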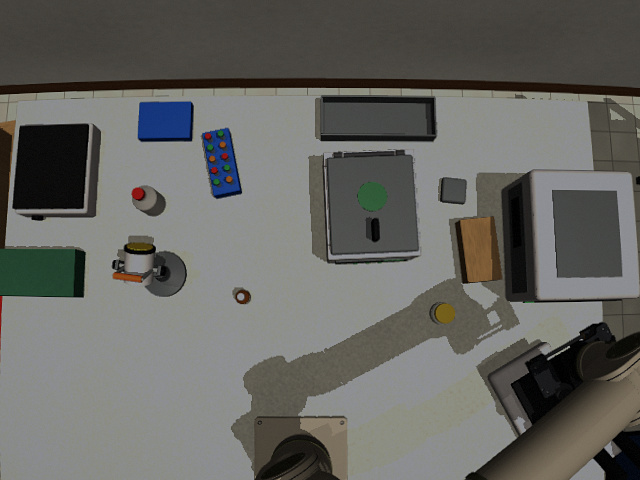

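Scene: the orange bar is at about (515,256), the lamp foot at (480,368), the fin at (279,223) and the centrifuge near (258,265). Top: the bar is at about (127,278), the foot at (165,273), the fin at (375,230), and the lid spans columns 325–418, rows 152–260.

```bash
cat > h.py <<'E'
import numpy as np,cv2,pickle
from scipy.spatial.transform import Rotation as R
def load(n): return pickle.load(open(f"pics/{n}.pkl","rb"))
def rays(c,px):
    u=cv2.undistortPoints(np.float64(px).reshape(-1,1,2),c["mtx"],c["distortion"])[:,0]
    return c["T"][:3,3],np.c_[u,np.ones(len(u))]@c["T"][:3,:3].T
def plane(c,px,z):
    o,d=rays(c,px);return o+d*((z-o[2])/d[:,2])[:,None]
def tri(c1,p1,c2,p2):
    o1,d1=rays(c1,p1);o2,d2=rays(c2,p2);A=np.c_[d1[0],-d2[0]];t=np.linalg.lstsq(A,o2-o1,rcond=None)[0]
    a=o1+d1[0]*t[0];b=o2+d2[0]*t[1];return (a+b)/2,np.linalg.norm(a-b)
def cloud(c):
    v,u=np.mgrid[:480,:640];o,d=rays(c,np.c_[u.ravel(),v.ravel()])
    P=(o+d*c["z_map"].reshape(-1,1)).reshape(480,640,3);P[c["z_map"]==0]=np.nan;return P
def mask(c,lo,hi,box=None):
    m=cv2.inRange(cv2.cvtColor(c["image"],cv2.COLOR_RGB2HSV),np.array(lo),np.array(hi))
    if box: k=np.zeros_like(m);x0,y0,x1,y1=box;k[y0:y1,x0:x1]=1;m=m*k
    n,l,s,_=cv2.connectedComponentsWithStats(m)
    return (l==1+np.argmax(s[1:,4])).astype(np.uint8)
def rect(m): return cv2.minAreaRect(cv2.findContours(m,0,cv2.CHAIN_APPROX_NONE)[0][0])
def ends(m):
    b=cv2.boxPoints(rect(m));i=np.argmin([np.linalg.norm(b[0]-b[1]),np.linalg.norm(b[1]-b[2])])
    return ((b[0]+b[1])/2,(b[2]+b[3])/2) if i==0 else ((b[1]+b[2])/2,(b[3]+b[0])/2)
E
python3 - <<'E'
from h import *
np.set_printoptions(precision=4,suppress=True)
S,T=load("scene0"),load("top0");CS,CT=cloud(S),cloud(T)
ms=mask(S,(4,150,120),(16,255,255),(480,230,550,290));mt=mask(T,(4,150,120),(16,255,255),(95,260,155,295))
es,et=ends(ms),ends(mt);print("bar px",es,et,ms.sum(),mt.sum())
for a in es:
  for b in et: print(*tri(S,a,T,b))
print("centre",*tri(S,rect(ms)[0],T,rect(mt)[0]),"depth",np.nanmedian(CS[ms>0],0),np.nanmedian(CT[mt>0],0))
# foot: top cloud low points
P=CT[245:305,140:195].reshape(-1,3);print("z hist",np.histogram(P[:,2],[-.01,-.003,.003,.006,.009,.012,.015,.018,.021,.03]))
Q=P[(P[:,2]>.006)&(P[:,2]<.03)];c,rad=cv2.minEnclosingCircle(np.float32(Q[:,:2]));print("foot",c,rad,np.median(Q[:,2]))
m=mask(T,(0,0,50),(179,80,140),(140,245,195,305));
k=np.float32(plane(T,np.argwhere(m)[:,::-1],.015)[:,:2]);print("foot col",cv2.minEnclosingCircle(k),len(k))
# scene foot
P=CS[340:400,440:520].reshape(-1,3);Q=P[(P[:,2]>.006)&(P[:,2]<.03)];print("foot scene",cv2.minEnclosingCircle(np.float32(Q[:,:2])))
# fin
mt=mask(T,(0,0,0),(179,255,45),(365,212,385,245));ms=mask(S,(0,0,0),(179,255,45),(265,205,292,240))
for m,C in((mt,CT),(ms,CS)):
  print("fin",rect(m),m.sum());print(np.nanmedian(C[m>0],0),np.nanpercentile(C[m>0],[3,97],axis=0))
# lid top
for C,n in((CT,"top"),(CS,"scene")):
  P=C.reshape(-1,3);q=P[(P[:,0]>.35)&(P[:,0]<.85)&(P[:,1]>-.35)&(P[:,1]<.05)&(P[:,2]>.125)&(P[:,2]<.155)]
  print(n,"lid z",np.percentile(q[:,2],[5,25,50,75,95]),len(q))
  q=q[q[:,2]>.13];print(cv2.minAreaRect(np.float32(q[:,:2]*1000)))
m=mask(T,(50,80,40),(80,255,255),(350,170,400,220));mm=mask(S,(50,80,40),(80,255,255),(230,230,280,265))
print("green",*tri(S,rect(mm)[0],T,rect(m)[0]))
E
```

```text
bar px (array([499.951 , 246.2443], dtype=float32), array([530.1362, 262.5947], dtype=float32)) (array([112.85, 275.05], dtype=float32), array([140.29, 278.97], dtype=float32)) 169 154
[0.4615 0.3544 0.3196] 0.047573568317856654
[0.4443 0.3247 0.2926] 0.0037667188880727144
[0.4514 0.3843 0.2926] 0.0022479220152641817
[0.4346 0.3551 0.2664] 0.04470165259443555
centre [0.4477 0.3548 0.2922] 0.0023280287320214988 depth [0.4517 0.3555 0.295 ] [0.4469 0.3537 0.2969]
z hist (array([250, 917, 204,  48,  38, 130, 234, 331, 355]), array([-0.01 , -0.003,  0.003,  0.006,  0.009,  0.012,  0.015,  0.018,
        0.021,  0.03 ]))
foot (0.4639562666416168, 0.3461683392524719) 0.09268040210008621 0.0190105237296333
foot col ((0.4780987501144409, 0.35747575759887695), 0.07073237746953964) 1332
foot scene ((0.47418421506881714, 0.3505232632160187), 0.05893882364034653)
fin ((372.5, 229.0), (13.0, 24.0), 0.0) 277
[ 0.5656 -0.1657  0.1786] [[ 0.5398 -0.1783  0.1389]
 [ 0.5926 -0.1534  0.1909]]
fin ((278.6000061035156, 223.70004272460938), (16.099689483642578, 21.913463592529297), 63.43495178222656) 294
[ 0.569  -0.1671  0.1684] [[ 0.5436 -0.1726  0.1448]
 [ 0.5892 -0.1642  0.1889]]
top lid z [0.1284 0.1401 0.1424 0.1444 0.1471] 9186
((632.5479736328125, -167.17709350585938), (256.185791015625, 216.61131286621094), 3.040369749069214)
scene lid z [0.1266 0.1415 0.1434 0.1446 0.1462] 6058
((637.9535522460938, -168.54238891601562), (247.5403289794922, 208.68836975097656), 2.487844944000244)
green [ 0.6472 -0.1675  0.1436] 0.0008896168978220697
```

```bash
python3 -m pendant '[{"dp":[0,0,-0.4],"rotation":[0,0,0],"jaw":1},{"dp":[0,0,-0.7],"rotation":[0,0,-0.03],"jaw":1},{"dp":[0,0,-0.95],"rotation":[0,0,-0.055],"jaw":0.46},{"dp":[0,0,-0.95],"rotation":[0,0,-0.08],"jaw":0.46},{"dp":[0,0,-0.95],"rotation":[0,0,-0.105],"jaw":0.46},{"dp":[0,0,-0.95],"rotation":[0,0,-0.13],"jaw":0.46},{"dp":[0,0,-0.95],"rotation":[0,0,-0.158],"jaw":0.46},{"dp":[0,0,-0.95],"rotation":[0,0,-0.158],"jaw":0.46}]' 20
python3 -m pendant '[{"dp":[0.35,0.17,-0.1],"rotation":[0,0,0],"jaw":0.46},{"dp":[0.7,0.35,-0.2],"rotation":[0,0,0],"jaw":0.46},{"dp":[1,0.5,-0.27],"rotation":[0,0,0],"jaw":0.46},{"dp":[1,0.5,-0.27],"rotation":[0,0,0],"jaw":0.46}]'
python3 -m pendant '[{"dp":[0.35,0.14,-0.04],"rotation":[0,0,0],"jaw":0.46},{"dp":[0.7,0.28,-0.08],"rotation":[0,0,0],"jaw":0.46},{"dp":[0.99,0.42,-0.13],"rotation":[0,0,0],"jaw":0.46},{"dp":[0.99,0.42,-0.13],"rotation":[0,0,0],"jaw":0.46}]'
```

```text
time: 1.1
ee_pos: [0.2773, -0.56, 0.3646]
eef_rot: [0.748, 0.664, 0.0, -0.0]
ft_force: [-0.0, 0.1, -0.6]
width: 0.042
grip_force: 0.0
time: 1.6
ee_pos: [0.3727, -0.4163, 0.4071]
eef_rot: [0.747, 0.665, 0.001, 0.001]
ft_force: [0.6, -0.7, -0.4]
width: 0.0401
grip_force: 0.0
time: 2.1
ee_pos: [0.4515, -0.2769, 0.4255]
eef_rot: [0.747, 0.665, 0.001, 0.0]
ft_force: [0.5, -1.4, -0.1]
width: 0.0401
grip_force: 0.0
```

```bash
python3 -m pendant '[{"dp":[0.33,0.08,0],"rotation":[0,0,0],"jaw":0.46},{"dp":[0.66,0.15,0],"rotation":[0,0,0],"jaw":0.46},{"dp":[0.97,0.22,0],"rotation":[0,0,0],"jaw":0.46},{"dp":[0.97,0.22,0],"rotation":[0,0,0],"jaw":0.46}]'
python3 -c "
from bench import camera;import pickle,cv2
c=camera('wrist');pickle.dump(c,open('pics/wrist0.pkl','wb'));cv2.imwrite('pics/wrist0.png',c['image'][...,::-1])"
python3 -m pendant '[{"dp":[0.31,-0.04,0],"rotation":[0,0,0],"jaw":0.46},{"dp":[0.62,-0.08,0],"rotation":[0,0,0],"jaw":0.46},{"dp":[0.93,-0.11,0],"rotation":[0,0,0],"jaw":0.46},{"dp":[0.93,-0.11,0],"rotation":[0,0,0],"jaw":0.46}]' | tail -6
python3 -m pendant '[{"dp":[0.31,-0.06,0],"rotation":[0,0,0],"jaw":0.46},{"dp":[0.62,-0.12,0],"rotation":[0,0,0],"jaw":0.46},{"dp":[0.92,-0.18,0],"rotation":[0,0,0],"jaw":0.46},{"dp":[0.92,-0.18,0],"rotation":[0,0,0],"jaw":0.46}]' | tail -6
python3 -m pendant '[{"dp":[0.3,-0.08,0],"rotation":[0,0,0],"jaw":0.46},{"dp":[0.6,-0.16,0],"rotation":[0,0,0],"jaw":0.46},{"dp":[0.78,-0.23,0],"rotation":[0,0,0],"jaw":0.46},{"dp":[0.78,-0.23,0],"rotation":[0,0,0],"jaw":0.46}]'
cat >> h.py <<'E'
def target(p,head,a=0):
    """world TCP position and tool-y heading (deg), tilt a (deg) about tool y -> dp, rotation"""
    from bench import r
    s=r.read_state();Rc=R.from_quat(s["eef_rot"]);h=np.radians(head)
    y=np.array([np.cos(h),np.sin(h),0]);z=np.array([0,0,-1.]);Rt=R.from_matrix(np.c_[np.cross(y,z),y,z])*R.from_euler("y",a,degrees=True)
    return np.round(Rc.inv().apply(np.array(p)-s["ee_pos"])/.15,3),np.round((Rc.inv()*Rt).as_rotvec()/2/np.pi,4)
def snap(n,k):
    from bench import camera
    c=camera(n);pickle.dump(c,open(f"pics/{n}{k}.pkl","wb"));cv2.imwrite(f"pics/{n}{k}.png",c["image"][...,::-1]);return c
E
python3 - <<'E'
from h import *
w=snap("wrist",1);m=mask(w,(4,150,120),(16,255,255));e=ends(m);print(e,m.sum())
for k in e:print(plane(w,k,.2925))
print(plane(w,rect(m)[0],.2925),np.nanmedian(cloud(w)[m>0],0))
E
```

```text
time: 2.6
ee_pos: [0.5002, -0.1369, 0.4248]
eef_rot: [0.747, 0.665, 0.0, -0.0]
ft_force: [-0.4, -0.7, 0.1]
width: 0.0398
grip_force: 0.0
time: 3.15
ee_pos: [0.4995, 0.0025, 0.4252]
eef_rot: [0.747, 0.665, 0.0, 0.0]
ft_force: [0.4, -1.2, -1.6]
width: 0.04
grip_force: 0.0
time: 3.65
ee_pos: [0.4891, 0.1422, 0.4248]
eef_rot: [0.747, 0.665, -0.0, -0.0]
ft_force: [-0.1, -0.8, 0.3]
width: 0.04
grip_force: 0.0
time: 4.15
ee_pos: [0.4693, 0.2609, 0.4245]
eef_rot: [0.748, 0.664, -0.0, -0.0]
ft_force: [0.9, -0.9, 0.5]
width: 0.04
grip_force: 0.0
(array([282.38733,  68.89414], dtype=float32), array([284.98047, 151.8756 ], dtype=float32)) 1360
[[0.45269745 0.38496119 0.2925    ]]
[[0.44563436 0.32451309 0.2925    ]]
[[0.4492685  0.35564061 0.2925    ]] [0.44976795 0.35507925 0.29697758]
```

View pics/wrist0.png

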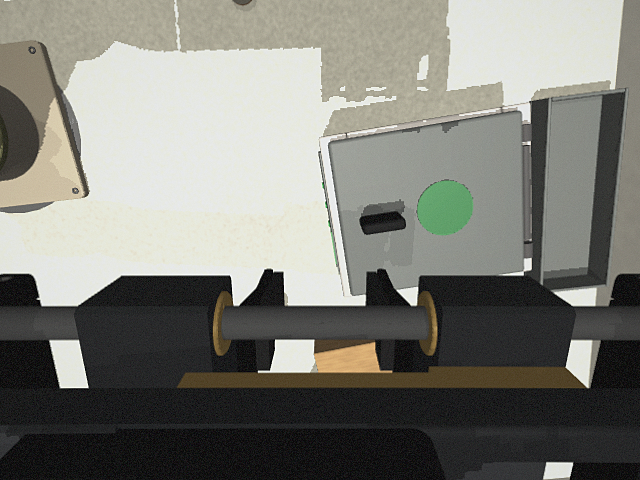

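View pics/wrist1.png

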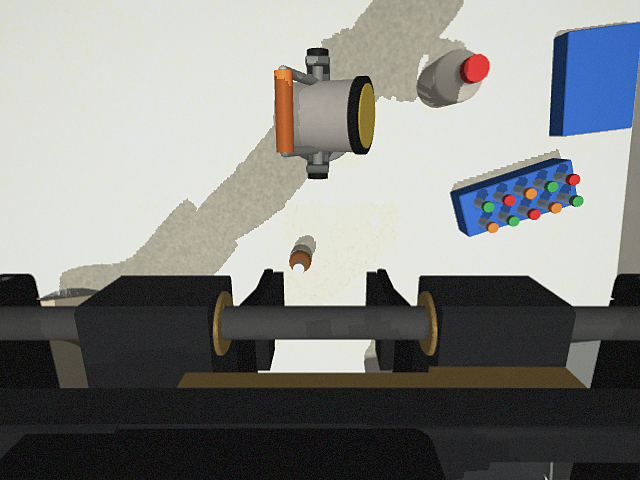

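Wrist view 0: the fin is at (383,222), the green label at (445,207), and the lid corners are near (330,140), (522,110), (524,272) and (348,292). Wrist view 1: the orange bar is at (283,110), with the lens facing right at (366,115). Both agree with the two-view fix to within 2 mm, so I'm moving in.

```bash
python3 -c "
from h import *
print(target([.4485,.355,.38],-6.7))
print(target([.4485,.355,.276],-6.7))"
```

```text
(array([ 0.615, -0.219,  0.297]), array([-0.    ,  0.0002, -0.0007]))
(array([ 0.615, -0.219,  0.99 ]), array([-0.    ,  0.0002, -0.0007]))
```

```bash
python3 -m pendant '[{"dp":[0.25,-0.09,0.1],"rotation":[0,0,0],"jaw":0.46},{"dp":[0.5,-0.18,0.2],"rotation":[0,0,0],"jaw":0.46},{"dp":[0.615,-0.219,0.3],"rotation":[0,0,0],"jaw":0.46},{"dp":[0.615,-0.219,0.45],"rotation":[0,0,0],"jaw":0.46},{"dp":[0.615,-0.219,0.45],"rotation":[0,0,0],"jaw":0.46}]'
python3 - <<'E'
from h import *
print(target([.4485,.355,.276],-6.7))
w=snap("wrist",2);snap("scene",1)
m=mask(w,(4,150,120),(16,255,255));print(rect(m),m.sum(),plane(w,rect(m)[0],.2925),np.nanmedian(cloud(w)[m>0],0))
E
```

```text
time: 4.82
ee_pos: [0.4487, 0.354, 0.356]
eef_rot: [0.749, 0.662, -0.002, 0.001]
ft_force: [0.8, 0.6, 0.5]
width: 0.0401
grip_force: 0.0
(array([ 0.008, -0.001,  0.533]), array([-0.0002,  0.0005, -0.0009]))
((324.4999694824219, 249.5), (18.999996185302734, 88.99998474121094), 0.0) 1682 [[0.44934351 0.35424411 0.2925    ]] [0.4496587  0.3564039  0.29696177]
```

View pics/scene1.png

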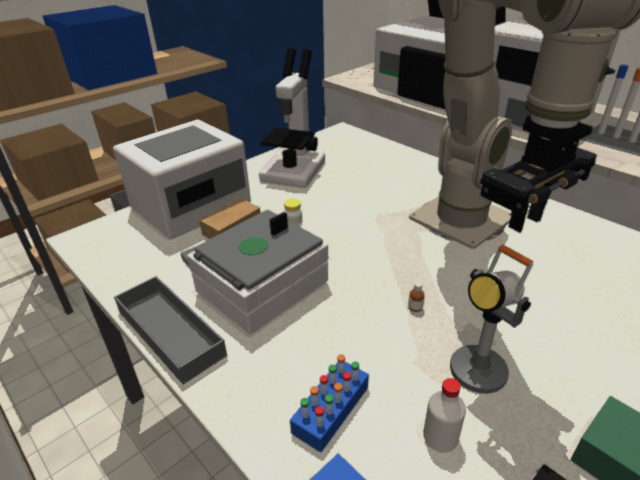

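The scene view shows the open gripper right above the bar (515,255), with nothing else in its way. I'll descend and pinch.

```bash
python3 -m pendant '[{"dp":[0.005,0,0.2],"rotation":[0,0,0],"jaw":0.46},{"dp":[0.008,0,0.4],"rotation":[0,0,0],"jaw":0.46},{"dp":[0.008,0,0.53],"rotation":[0,0,0],"jaw":0.46},{"dp":[0.008,0,0.53],"rotation":[0,0,0],"jaw":0.46},{"dp":[0.008,0,0.53],"rotation":[0,0,0],"jaw":0},{"dp":[0.008,0,0.53],"rotation":[0,0,0],"jaw":0},{"dp":[0.008,0,0.53],"rotation":[0,0,0],"jaw":0},{"dp":[0.008,0,0.53],"rotation":[0,0,0],"jaw":0}]' 15
python3 - <<'E'
from h import *
# refine centrifuge & lamp foot meanwhile, from saved views
np.set_printoptions(precision=4,suppress=True)
for n,z0,z1 in(("top0",.138,.152),("scene0",.138,.152),("scene1",.138,.152),("wrist0",.138,.152)):
    P=cloud(load(n)).reshape(-1,3);q=P[(P[:,0]>.4)&(P[:,0]<.85)&(P[:,1]>-.35)&(P[:,1]<.0)&(P[:,2]>z0)&(P[:,2]<z1)]
    b=cv2.minAreaRect(np.float32(q[:,:2]*1000));print(n,len(q),b,"med z",np.median(q[:,2]))
# colour-based lid & body outline in wrist0/top0
for n,box in(("wrist0",(320,95,528,300)),("top0",(315,145,425,268))):
    w=load(n);m=mask(w,(0,0,85),(179,30,165),box)|0;m=cv2.morphologyEx(m,cv2.MORPH_OPEN,np.ones((3,3)))
    p=plane(w,np.argwhere(m)[:,::-1],.144);print(n,"lid colour",cv2.minAreaRect(np.float32(p[:,:2]*1000)))
W,S,T=load("wrist0"),load("scene0"),load("top0")
g=[(W,mask(W,(50,80,40),(80,255,255),(400,170,490,245))),(S,mask(S,(50,80,40),(80,255,255),(230,230,280,265))),(T,mask(T,(50,80,40),(80,255,255),(350,170,400,220)))]
for c,m in g: print("green",plane(c,rect(m)[0],.1435))
for z in(.140,.165,.186):
  m=mask(W,(0,0,0),(179,255,45),(355,195,410,240));print("fin wrist0",z,[plane(W,k,z)[0] for k in ends(m)],rect(m))
for n in("scene0","scene1"):
    P=cloud(load(n))[335:400,440:520].reshape(-1,3);Q=np.float32(P[(P[:,2]>.007)&(P[:,2]<.025)][:,:2]);print("foot",n,cv2.minEnclosingCircle(Q),cv2.fitEllipse(cv2.convexHull(Q)))
E
```

```text
time: 5.92
ee_pos: [0.4474, 0.3583, 0.2784]
eef_rot: [0.748, 0.664, 0.0, 0.0]
ft_force: [1.5, -0.9, 2.1]
width: 0.0136
grip_force: 15.0
top0 7974 ((635.3548583984375, -168.02606201171875), (244.90635681152344, 205.13543701171875), 2.3645691871643066) med z 0.14290038679154582
scene0 4986 ((636.7855834960938, -168.693603515625), (244.72679138183594, 208.58692932128906), 2.7210700511932373) med z 0.14384462663846692
scene1 5010 ((636.9603271484375, -169.28689575195312), (244.5237579345703, 208.95138549804688), 3.0125298500061035) med z 0.14383817785253022
wrist0 28111 ((636.9063720703125, -168.48040771484375), (243.23374938964844, 205.45298767089844), 2.537065029144287) med z 0.14321758074923552
wrist0 lid colour ((632.7989501953125, -166.0302276611328), (235.60903930664062, 207.88645935058594), 2.4351110458374023)
top0 lid colour ((625.8466186523438, -165.09873962402344), (291.95660400390625, 260.8795166015625), 0.03625280782580376)
green [[ 0.6484 -0.1679  0.1435]]
green [[ 0.6474 -0.1681  0.1435]]
green [[ 0.6469 -0.1672  0.1435]]
fin wrist0 0.14 [array([ 0.5984, -0.1775,  0.14  ]),
[... 188 characters left out ...]
]), array([ 0.5399, -0.1734,  0.165 ])] ((382.2918701171875, 222.14735412597656), (18.627004623413086, 44.6287841796875), 81.25383758544922)
fin wrist0 0.186 [array([ 0.5892, -0.1659,  0.186 ]), array([ 0.5384, -0.168 ,  0.186 ])] ((382.2918701171875, 222.14735412597656), (18.627004623413086, 44.6287841796875), 81.25383758544922)
foot scene0 ((0.47418421506881714, 0.3505232632160187), 0.05893882364034653) ((0.4739426374435425, 0.3512326180934906), (0.11393815279006958, 0.11589305102825165), 120.13648986816406)
foot scene1 ((0.47326821088790894, 0.35044795274734497), 0.05933169648051262) ((0.47349950671195984, 0.3511161208152771), (0.11415012925863266, 0.11653722077608109), 93.68440246582031)
```

```bash
python3 -m pendant '[{"dp":[0,0.056,-0.017],"rotation":[0,0,0],"jaw":0},{"dp":[0,0.112,-0.028],"rotation":[0,0,0],"jaw":0},{"dp":[0,0.169,-0.031],"rotation":[0,0,0],"jaw":0},{"dp":[0,0.225,-0.028],"rotation":[0,0,0],"jaw":0},{"dp":[0,0.281,-0.017],"rotation":[0,0,0],"jaw":0},{"dp":[0,0.328,-0.003],"rotation":[0,0,0],"jaw":0},{"dp":[0,0.328,-0.003],"rotation":[0,0,0],"jaw":0},{"dp":[0,0.328,-0.003],"rotation":[0,0,0],"jaw":0}]'
python3 - <<'E'
from h import *
from bench import r
s=r.read_state();Rc=R.from_quat(s["eef_rot"]);A=np.array([.4738,.351,s["ee_pos"][2]])
y=Rc.apply([0,1,0]);h=np.degrees(np.arctan2(y[1],y[0]));v=Rc.inv().apply(s["ee_pos"]-A);print("heading",h,"rel",v)
tot=h+72.85
for k in range(1,9):
    q=R.from_euler("z",tot*k/8,degrees=True);d=q.apply(v)-v;print(np.round(d/.15,3),round(tot*k/8/360,4))
E
```

```text
time: 6.92
ee_pos: [0.4963, 0.3522, 0.2782]
eef_rot: [0.748, 0.664, 0.0, 0.0]
ft_force: [1.2, -0.3, -1.9]
width: 0.0136
grip_force: 15.0
heading -6.796748587715397 rel [3.82784537e-03 2.21591970e-02 1.00261604e-05]
[-0.021  0.002 -0.   ] 0.0229
[-0.043  0.001  0.   ] 0.0459
[-0.064 -0.003  0.   ] 0.0688
[-0.085 -0.01   0.   ] 0.0917
[-0.104 -0.02   0.   ] 0.1147
[-0.121 -0.032  0.   ] 0.1376
[-0.137 -0.047  0.   ] 0.1605
[-0.15  -0.064  0.   ] 0.1835
```

```bash
python3 -m pendant '[{"dp":[-0.021,0.002,0],"rotation":[0,0,0.0229],"jaw":0},{"dp":[-0.043,0.001,0],"rotation":[0,0,0.0459],"jaw":0},{"dp":[-0.064,-0.003,0],"rotation":[0,0,0.0688],"jaw":0},{"dp":[-0.085,-0.01,0],"rotation":[0,0,0.0917],"jaw":0},{"dp":[-0.104,-0.02,0],"rotation":[0,0,0.1147],"jaw":0},{"dp":[-0.121,-0.032,0],"rotation":[0,0,0.1376],"jaw":0},{"dp":[-0.137,-0.047,0],"rotation":[0,0,0.1605],"jaw":0},{"dp":[-0.15,-0.064,0],"rotation":[0,0,0.1835],"jaw":0}]'
python3 -m pendant '[{"dp":[0,0,0],"rotation":[0,0,0],"jaw":0},{"dp":[0,0,0],"rotation":[0,0,0],"jaw":0}]'
python3 - <<'E'
from h import *
from bench import r
s=r.read_state();Rc=R.from_quat(s["eef_rot"]);A=np.array([.4738,.351,s["ee_pos"][2]])
y=Rc.apply([0,1,0]);print("heading",np.degrees(np.arctan2(y[1],y[0])),"rel",Rc.inv().apply(s["ee_pos"]-A))
S=snap("scene",2);T=snap("top",2)
ms=mask(S,(4,150,120),(16,255,255),(460,230,560,300));mt=mask(T,(4,150,120),(16,255,255),(95,240,175,310))
print(ms.sum(),mt.sum(),ends(ms))
cv2.imwrite("pics/c2.png",cv2.resize(np.hstack([S["image"][190:400,400:620],T["image"][200:410,60:280]])[...,::-1],(800,382)))
E
```

```text
time: 7.92
ee_pos: [0.4836, 0.3306, 0.2783]
eef_rot: [0.989, 0.147, 0.0, 0.001]
ft_force: [-0.6, -1.6, -1.6]
width: 0.0135
grip_force: 15.1
time: 8.18
ee_pos: [0.4835, 0.3309, 0.2784]
eef_rot: [0.989, 0.151, -0.0, 0.0]
ft_force: [-3.9, -3.3, 0.9]
width: 0.0134
grip_force: 15.0
heading -72.65787912010441 rel [3.26872565e-03 2.21101006e-02 1.74540579e-05]Traceback (most recent call last):
  File "<stdin>", line 6, in <module>
  File "h.py", line 19, in mask
    return (l==1+np.argmax(s[1:,4])).astype(np.uint8)
                 ~~~~~~~~~^^^^^^^^^
    return _wrapfunc(a, 'argmax', axis=axis, out=out, **kwds)
    return bound(*args, **kwds)
ValueError: attempt to get argmax of an empty sequence
```

```bash
python3 -m pendant '[{"dp":[0,0.012,0],"rotation":[0,0,0],"jaw":0},{"dp":[0,0.012,0],"rotation":[0,0,0],"jaw":0},{"dp":[0,0.012,0],"rotation":[0,0,0],"jaw":0.46},{"dp":[0,0.012,0],"rotation":[0,0,0],"jaw":0.46},{"dp":[0,0.012,-0.15],"rotation":[0,0,0],"jaw":0.46},{"dp":[0,0.012,-0.4],"rotation":[0,0,0],"jaw":0.46},{"dp":[0,0.012,-0.7],"rotation":[0,0,0],"jaw":0.46},{"dp":[0,0.012,-0.7],"rotation":[0,0,0],"jaw":0.46}]'
python3 - <<'E'
from h import *
np.set_printoptions(precision=4,suppress=True)
S,T,W=snap("scene",2),snap("top",2),snap("wrist",3)
cv2.imwrite("pics/c2.png",cv2.resize(np.hstack([S["image"][190:400,400:620],T["image"][200:410,60:280]])[...,::-1],(800,382)))
L,H=(4,150,100),(16,255,255)
m=mask(W,L,H);print("wrist",m.sum(),rect(m),[plane(W,k,.291) for k in ends(m)],plane(W,rect(m)[0],.291),np.nanmedian(cloud(W)[m>0],0))
m=mask(S,L,H,(450,225,560,310));print("scene",m.sum(),rect(m),np.nanmedian(cloud(S)[m>0],0),ends(m))
w=mask(W,L,H);print(*tri(S,rect(m)[0],W,rect(w)[0]))
E
```

```text
time: 9.28
ee_pos: [0.4852, 0.3305, 0.3874]
eef_rot: [0.989, 0.149, 0.003, -0.001]
ft_force: [-0.7, -0.1, -0.5]
width: 0.0399
grip_force: 0.0
wrist 1456 ((324.0, 244.5), (81.0, 18.0), 90.0) [array([[0.5094, 0.3377, 0.291 ]]), array([[0.4493, 0.3191, 0.291 ]])] [[0.4803 0.3287 0.291 ]] [0.4821 0.3295 0.2975]
scene 142 ((493.03424072265625, 255.92465209960938), (7.117410659790039, 23.172964096069336), 24.443954467773438) [0.4828 0.3312 0.2969] (array([497.8288, 245.3767], dtype=float32), array([488.2397, 266.4726], dtype=float32))
[0.4806 0.3294 0.293 ] 0.0011605064437094663
```

View pics/c2.png

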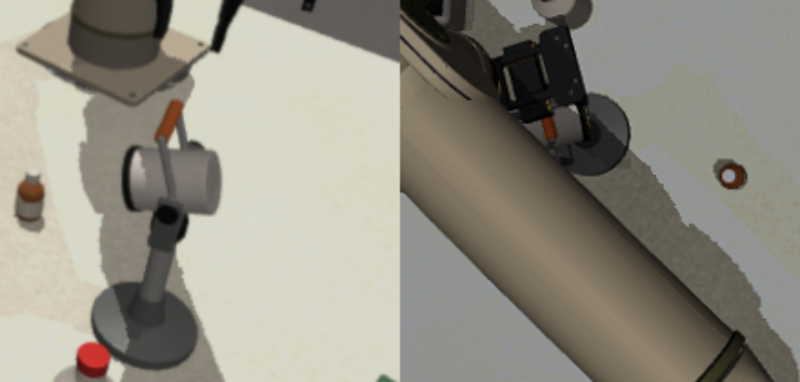

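The crop shows the lamp turned: the rim now points left at (135,180), which is +x, −y in the world, and the bar is free at (170,120). The bar puts the heading at −72.8°. I'll check the tilt separately with a cylinder fit to the head's depth points.

Run:
```python
from h import *
from scipy.optimize import least_squares
np.set_printoptions(precision=4,suppress=True)
def head(names,yaw0,t0):
    P=[]
    for n in names:
        c=load(n);C=cloud(c);hsv=cv2.cvtColor(c["image"],cv2.COLOR_RGB2HSV)
        ok=(hsv[...,1]<50)&(hsv[...,2]>90)&(np.linalg.norm(C-[.4738,.351,.225],axis=2)<.055)
        ok=cv2.erode(ok.astype(np.uint8),np.ones((3,3)))>0
        P.append(C[ok]);
    P=np.vstack(P)
    def ax(p): return np.array([np.cos(p[0])*np.cos(p[1]),np.sin(p[0])*np.cos(p[1]),-np.sin(p[1])])
    def f(p):
        d=ax(p);v=P-[.4738+p[2]*-np.sin(p[0]),.351+p[2]*np.cos(p[0]),.225+p[3]];v=v-np.outer(v@d,d);return np.linalg.norm(v,axis=1)-.034
    s=least_squares(f,[yaw0,t0,0,0],loss="soft_l1",f_scale=.001);print(names,len(P),"yaw,tilt",np.degrees(s.x[:2]),s.x[2:],"med|res|",np.median(np.abs(f(s.x))))
head(["scene0"],-.12,-.35);head(["scene0","wrist1"],-.12,-.35);head(["wrist2"],-.12,-.35)
head(["scene2"],-1.27,.35);head(["wrist3"],-1.27,.35);head(["scene2","wrist3"],-1.27,.35)
W=load("wrist3");cv2.imwrite("pics/c3.png",cv2.resize(W["image"][150:400,200:450,::-1],(600,600),interpolation=cv2.INTER_NEAREST))
```

```text
['scene0'] 487 yaw,tilt [ -6.3936 -20.3708] [-0.0013 -0.0025] med|res| 0.0008492433817429007
['scene0', 'wrist1'] 4234 yaw,tilt [ -6.6055 -20.5685] [ 0.0001 -0.0022] med|res| 0.0006485589556574807
['wrist2'] 5098 yaw,tilt [ -7.2045 -20.6201] [-0.0002 -0.0022] med|res| 0.0005895863756727841
['scene2'] 1087 yaw,tilt [-72.0879  19.317 ] [-0.003  -0.0035] med|res| 0.0011496534444369669
['wrist3'] 4520 yaw,tilt [-72.9844  18.9163] [-0.0007 -0.0024] med|res| 0.0006711274888902899
['scene2', 'wrist3'] 5607 yaw,tilt [-73.0156  18.9413] [-0.0012 -0.0026] med|res| 0.0008337341521352792
```

View pics/c3.png

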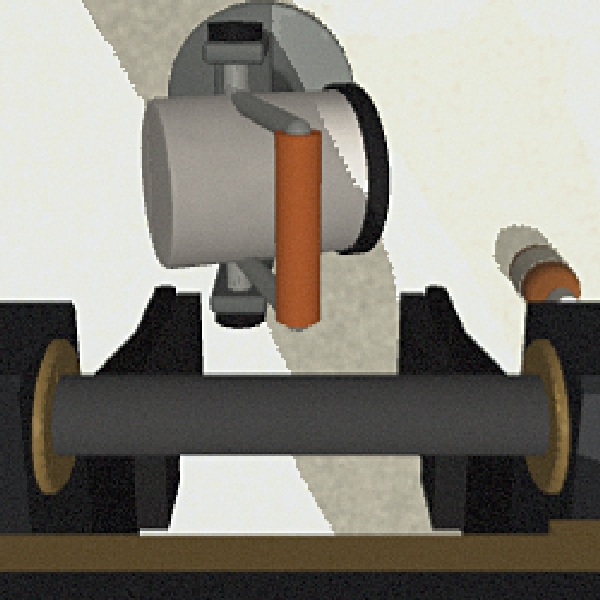

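The crop shows the bar at (298,225) ahead of the tilt axis and the rim to the right. The fits put the heading at −73° (wanted −72.9°) and the tilt at about 19°, so the lamp is aimed. Next is the lid.

```bash
python3 -m pendant '[{"dp":[0,0.1,-0.2],"rotation":[0,0,0],"jaw":0.46},{"dp":[-0.05,0.4,-0.2],"rotation":[0,0,0.02],"jaw":0.46},{"dp":[-0.11,0.8,-0.2],"rotation":[0,0,0.0408],"jaw":0.46},{"dp":[-0.11,0.8,-0.2],"rotation":[0,0,0.0408],"jaw":0.46}]' | tail -6
python3 -m pendant '[{"dp":[0.03,0.28,0],"rotation":[0,0,0],"jaw":0.46},{"dp":[0.06,0.56,0],"rotation":[0,0,0],"jaw":0.46},{"dp":[0.097,0.845,0],"rotation":[0,0,0],"jaw":0.46},{"dp":[0.097,0.845,0],"rotation":[0,0,0],"jaw":0.46}]' | tail -6
python3 -m pendant '[{"dp":[0.03,0.28,0],"rotation":[0,0,0],"jaw":0.46},{"dp":[0.06,0.56,0],"rotation":[0,0,0],"jaw":0.46},{"dp":[0.097,0.845,0],"rotation":[0,0,0],"jaw":0.46},{"dp":[0.097,0.845,0],"rotation":[0,0,0],"jaw":0.46}]' | tail -6
python3 - <<'E'
from h import *
np.set_printoptions(precision=4,suppress=True)
print(target([.565,-.168,.25],-87.5))
W=snap("wrist",4)
m=mask(W,(0,0,0),(179,255,45),(120,0,560,255));print(rect(m),m.sum())
C=cloud(W);q=C[(C[...,2]>.178)&(C[...,2]<.2)];print("fin top",len(q),np.median(q,0),cv2.minAreaRect(np.float32(q[:,:2]*1000)))
E
```

```text
time: 9.93
ee_pos: [0.5056, 0.2043, 0.4125]
eef_rot: [1.0, 0.016, -0.0, 0.001]
ft_force: [-0.1, 0.8, -0.5]
width: 0.0404
grip_force: 0.0
time: 10.42
ee_pos: [0.5245, 0.0804, 0.4122]
eef_rot: [1.0, 0.019, -0.001, 0.001]
ft_force: [0.0, 0.3, -0.5]
width: 0.0397
grip_force: 0.0
time: 10.92
ee_pos: [0.5441, -0.0447, 0.4121]
eef_rot: [1.0, 0.019, -0.001, 0.0]
ft_force: [-0.5, 0.3, -0.0]
width: 0.0397
grip_force: 0.0
(array([0.11 , 0.826, 1.081]), array([ 0.0001,  0.0003, -0.0007]))
((437.7293701171875, 187.51763916015625), (22.39537811279297, 46.78486633300781), 4.39870548248291) 812
fin top 888 [ 0.5578 -0.1671  0.1877] ((522.9592895507812, 69.30216979980469), (49.150699615478516, 507.5318298339844), 10.138577461242676)
```

View pics/wrist4.png

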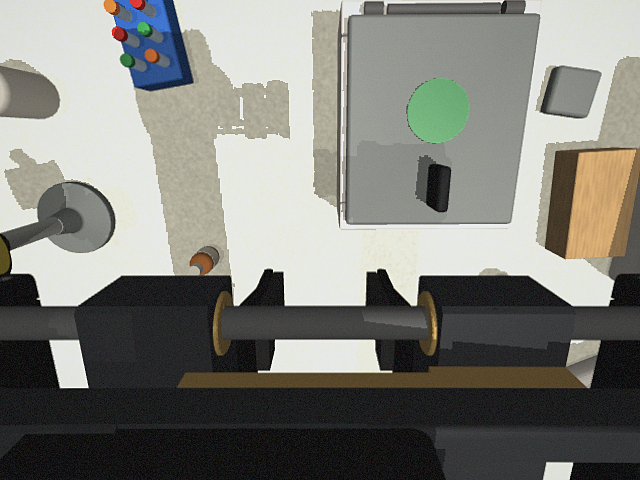

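Wrist view 4: the fin is at (438,188), the lid is square to the tool axes, and the timer and box to the right are low and clear. I'm moving above the fin and re-measuring from there.

```bash
python3 -m pendant '[{"dp":[0.04,0.28,0.15],"rotation":[0,0,0],"jaw":0.6},{"dp":[0.08,0.56,0.4],"rotation":[0,0,0],"jaw":0.6},{"dp":[0.11,0.82,0.7],"rotation":[0,0,0],"jaw":0.6},{"dp":[0.11,0.82,0.85],"rotation":[0,0,0],"jaw":0.6},{"dp":[0.11,0.82,0.85],"rotation":[0,0,0],"jaw":0.6},{"dp":[0.11,0.82,0.85],"rotation":[0,0,0],"jaw":0.6}]'
python3 - <<'E'
from h import *
np.set_printoptions(precision=4,suppress=True)
W=snap("wrist",5)
C=cloud(W);n=(C[...,2]>.18)&(C[...,2]<.2)&(abs(C[...,0]-.565)<.06)&(abs(C[...,1]+.168)<.03)
print("fin top",n.sum(),np.median(C[n],0),cv2.minAreaRect(np.float32(C[n][:,:2]*1000)) if n.sum() else 0)
m=mask(W,(0,0,0),(179,255,45),(200,0,440,265));print(rect(m),m.sum(),[plane(W,k,.188)[0] for k in ends(m)])
# two-wrist-view height of fin top: rects of top-face pixels
W4=load("wrist4");C4=cloud(W4);n4=(C4[...,2]>.18)&(C4[...,2]<.2)&(abs(C4[...,0]-.565)<.06)&(abs(C4[...,1]+.168)<.03)
f=lambda k:rect(k.astype(np.uint8))[0];print(f(n4),f(n),*tri(W4,f(n4),W,f(n)))
print(target([.565,-.168,.1513],-87.5))
E
```

```text
time: 11.72
ee_pos: [0.5665, -0.1623, 0.2874]
eef_rot: [1.0, 0.023, 0.001, -0.0]
ft_force: [-0.2, 1.0, 0.5]
width: 0.0519
grip_force: 0.0
fin top 1125 [ 0.568  -0.1719  0.1879] ((566.1594848632812, -172.3165740966797), (49.28242111206055, 13.71458911895752), 2.625408172607422)
((337.5313720703125, 230.55502319335938), (18.34349250793457, 67.2015151977539), 1.2453643083572388) 1014 [array([ 0.597 , -0.1708,  0.188 ]), array([ 0.5447, -0.1726,  0.188 ])]
(441.7746276855469, 188.4794921875) (337.9999694824219, 235.5) [ 0.5656 -0.1726  0.18  ] 0.00041486970000535343
(array([-0.014,  0.035,  0.909]), array([ 0.0001, -0.0004,  0.0003]))
```

The fin's top is measured at centre (0.566, −0.172, 0.188), 49×14 mm and yaw 2.6°, which matches the given sizes. I'm lining up with a partial descent.

```bash
python3 -m pendant '[{"dp":[-0.007,0.062,0.2],"rotation":[0,0,0],"jaw":0.6},{"dp":[-0.007,0.062,0.4],"rotation":[0,0,0],"jaw":0.6},{"dp":[-0.007,0.062,0.45],"rotation":[0,0,0],"jaw":0.6},{"dp":[-0.007,0.062,0.45],"rotation":[0,0,0],"jaw":0.6}]'
python3 - <<'E'
from h import *
W=snap("wrist",6);C=cloud(W);n=(C[...,2]>.18)&(C[...,2]<.2)&(abs(C[...,0]-.565)<.06)&(abs(C[...,1]+.168)<.03)
print(n.sum(),cv2.minAreaRect(np.float32(C[n][:,:2]*1000)) if n.sum() else 0);print(target([.566,-.172,.1513],-87.4))
E
```

```text
time: 12.28
ee_pos: [0.5656, -0.173, 0.2196]
eef_rot: [1.0, 0.022, 0.001, 0.0]
ft_force: [0.1, -0.1, 0.7]
width: 0.052
grip_force: 0.0
1918 ((566.5651245117188, -172.32102966308594), (48.85704040527344, 13.783463478088379), 2.2235805988311768)
(array([ 0.   , -0.008,  0.459]), array([ 0.0001, -0.0003, -0.0003]))
```

```bash
python3 -m pendant '[{"dp":[0,-0.004,0.2],"rotation":[0,0,0],"jaw":0.6},{"dp":[0,-0.004,0.38],"rotation":[0,0,0],"jaw":0.6},{"dp":[0,-0.004,0.455],"rotation":[0,0,0],"jaw":0.6},{"dp":[0,-0.004,0.455],"rotation":[0,0,0],"jaw":0.6},{"dp":[0,-0.004,0.455],"rotation":[0,0,0],"jaw":0},{"dp":[0,-0.004,0.455],"rotation":[0,0,0],"jaw":0},{"dp":[0,-0.004,0.455],"rotation":[0,0,0],"jaw":0},{"dp":[0,-0.004,0.455],"rotation":[0,0,0],"jaw":0}]' 40
python3 - <<'E'
import numpy as np
L=.0187
for th in range(5,61,5):
    t=np.radians(th);f=t/3;c,s=np.cos(t),np.sin(t)
    dx=-.188*c+.038*s+.188;du=.188*s+.038*c-.038
    print(th,np.round([(dx-L*np.sin(f))/.15,(-du+L*(np.cos(f)-1))/.15,-th/3/360],4))
E
```

```text
time: 13.32
ee_pos: [0.5651, -0.173, 0.1505]
eef_rot: [1.0, 0.022, 0.0, 0.0]
ft_force: [-0.4, 0.8, -0.4]
width: 0.02
grip_force: 0.0
5 [ 0.0232 -0.1083 -0.0046]
10 [ 0.0558 -0.214  -0.0093]
15 [ 0.0974 -0.3162 -0.0139]
20 [ 0.1478 -0.4142 -0.0185]
25 [ 0.2064 -0.5073 -0.0231]
30 [ 0.2729 -0.5946 -0.0278]
35 [ 0.3468 -0.6756 -0.0324]
40 [ 0.4273 -0.7497 -0.037 ]
45 [ 0.514  -0.8163 -0.0417]
50 [ 0.606  -0.8749 -0.0463]
55 [ 0.7028 -0.925  -0.0509]
60 [ 0.8034 -0.9663 -0.0556]
```

```bash
python3 -m pendant '[{"dp":[0,0,0],"rotation":[0,0,0],"jaw":0},{"dp":[0,0,0],"rotation":[0,0,0],"jaw":0},{"dp":[0,0,0],"rotation":[0,0,0],"jaw":0}]' 40
```

```text
time: 13.7
ee_pos: [0.5651, -0.1725, 0.1504]
eef_rot: [1.0, 0.022, -0.0, -0.0]
ft_force: [-1.1, 3.2, 1.3]
width: 0.0137
grip_force: 40.0
```

```bash
python3 -m pendant '[{"dp":[0.023,0,-0.108],"rotation":[0,-0.0046,0],"jaw":0},{"dp":[0.056,0,-0.214],"rotation":[0,-0.0093,0],"jaw":0},{"dp":[0.097,0,-0.316],"rotation":[0,-0.0139,0],"jaw":0},{"dp":[0.148,0,-0.414],"rotation":[0,-0.0185,0],"jaw":0},{"dp":[0.206,0,-0.507],"rotation":[0,-0.0231,0],"jaw":0},{"dp":[0.273,0,-0.595],"rotation":[0,-0.0278,0],"jaw":0},{"dp":[0.273,0,-0.595],"rotation":[0,-0.0278,0],"jaw":0}]' 40
cat > lid.py <<'E'
from h import *
from bench import r
np.set_printoptions(precision=4,suppress=True)
s=r.read_state();Rc=R.from_quat(s["eef_rot"]);H=np.array([.7538,-.1635,.132]);u=np.array([np.cos(.0445),np.sin(.0445),0]);v=np.array([0,0,1.])
g=np.array(s["ee_pos"])-.0187*Rc.apply([0,0,1]);d=g-H
print("radius",np.hypot(d@u,d@v),"want .1918; lid angle from grip",np.degrees(np.arctan2(d@v,-d@u)-np.arctan2(.038,.188)))
for th in range(30,61,5):
    t=np.radians(th);p=H+u*(-.188*np.cos(t)+.038*np.sin(t))+v*(.188*np.sin(t)+.038*np.cos(t))
    y=np.array([np.sin(.0445),-np.cos(.0445),0]);R0=R.from_matrix(np.c_[u,y,-v]);Rt=R0*R.from_euler("y",-th/3,degrees=True)
    tcp=p+.0187*Rt.apply([0,0,1]);print(th,Rc.inv().apply(tcp-s["ee_pos"])/.15,(Rc.inv()*Rt).as_rotvec()/2/np.pi)
E
python3 lid.py
```

```text
time: 14.58
ee_pos: [0.6052, -0.1708, 0.2392]
eef_rot: [0.996, 0.022, -0.089, 0.002]
ft_force: [-8.2, 2.9, 2.9]
width: 0.0138
grip_force: 40.0
radius 0.19216291339481353 want .1918; lid angle from grip 29.37557412077424
30 [ 0.0097 -0.0048 -0.0107] [-0.0001  0.0006 -0.0001]
35 [ 0.068  -0.0049 -0.1036] [-0.0001 -0.004  -0.0001]
40 [ 0.1341 -0.0051 -0.1908] [-0.0001 -0.0086 -0.0001]
45 [ 0.2076 -0.0052 -0.2717] [-0.0001 -0.0133 -0.0001]
50 [ 0.2878 -0.0053 -0.3456] [-0.0002 -0.0179 -0.0001]
55 [ 0.3741 -0.0055 -0.4121] [-0.0002 -0.0225 -0.0001]
60 [ 0.4658 -0.0056 -0.4706] [-0.0002 -0.0272 -0.0001]
```

```bash
python3 -m pendant '[{"dp":[0.058,0,-0.093],"rotation":[0,-0.0046,0],"jaw":0},{"dp":[0.124,0,-0.18],"rotation":[0,-0.0092,0],"jaw":0},{"dp":[0.198,0,-0.261],"rotation":[0,-0.0139,0],"jaw":0},{"dp":[0.278,0,-0.335],"rotation":[0,-0.0185,0],"jaw":0},{"dp":[0.364,0,-0.401],"rotation":[0,-0.0231,0],"jaw":0},{"dp":[0.456,0,-0.46],"rotation":[0,-0.0278,0],"jaw":0},{"dp":[0.456,0,-0.46],"rotation":[0,-0.0278,0],"jaw":0},{"dp":[0.456,0,-0.46],"rotation":[0,-0.0278,0],"jaw":0}]' 40
python3 lid.py
python3 - <<'E'
from h import *
S=snap("scene",3);T=snap("top",3)
cv2.imwrite("pics/c4.png",S["image"][...,::-1])
# lid plane: scene points above the body near the hinge/lid
C=cloud(S);hsv=cv2.cvtColor(S["image"],cv2.COLOR_RGB2HSV)
ok=(C[...,2]>.16)&(C[...,2]<.35)&(C[...,0]>.62)&(C[...,0]<.78)&(abs(C[...,1]+.167)<.1)&(hsv[...,1]<40)&(hsv[...,2]>70)
P=C[ok];u=np.array([np.cos(.0445),np.sin(.0445)])
if len(P)>50:
    a=np.float32(np.c_[P[:,:2]@u,P[:,2]]);l=cv2.fitLine(a,cv2.DIST_HUBER,0,.01,.01).ravel();print(len(P),"lid angle",np.degrees(np.arctan2(l[1],-l[0])))
E
```

```text
time: 15.58
ee_pos: [0.6861, -0.1674, 0.294]
eef_rot: [0.985, 0.022, -0.173, 0.004]
ft_force: [5.8, 1.4, -8.8]
width: 0.0138
grip_force: 40.0
radius 0.18984601046140942 want .1918; lid angle from grip 59.68348267993686
30 [-0.3747 -0.0053  0.5158] [-0.      0.0276 -0.0001]
35 [-0.3329 -0.0054  0.4144] [-0.      0.023  -0.0001]
40 [-0.2825 -0.0054  0.3173] [-0.      0.0184 -0.0001]
45 [-0.2237 -0.0055  0.2252] [-0.      0.0137 -0.0001]
50 [-0.1572 -0.0055  0.1387] [-0.      0.0091 -0.0001]
55 [-0.0833 -0.0056  0.0586] [-0.      0.0045 -0.0001]
60 [-0.0028 -0.0056 -0.0146] [-0.     -0.0002 -0.0001]
2353 lid angle -120.81858
```

View pics/c4.png

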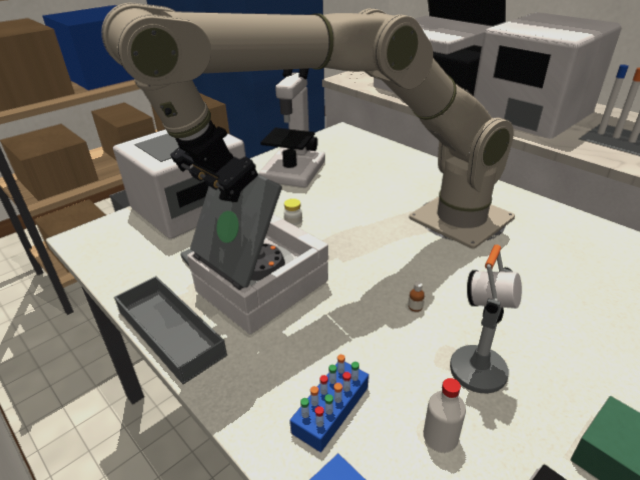

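The scene view shows the lid held open by the gripper at (230,185), with the rotor exposed at (265,260). The lamp head at (495,288) is turned towards it, and the bystanders are where they were. The fitted lid angle is 59.2° from the plane and 59.7° from the grip. I'll check the lamp once more from two clear views, then hand in.

Run:
```python
from h import *
from bench import r
np.set_printoptions(precision=4,suppress=True)
S,T=load("scene3"),load("top3");L,H=(4,150,100),(16,255,255)
ms=mask(S,L,H,(475,235,520,275));mt=mask(T,L,H,(100,240,200,320))
print(ms.sum(),mt.sum(),"bar",*tri(S,rect(ms)[0],T,rect(mt)[0]))
e=[plane(T,k,.291)[0] for k in ends(mt)];d=e[1]-e[0];print(e,"beam heading",np.degrees(np.arctan2(d[1],d[0]))%180-90)
a,b=[cv2.cvtColor(load(n)["image"],cv2.COLOR_RGB2HSV) for n in("top0","top3")]
for n,lo,hi,box in(("blue",(105,120,60),(125,255,255),(195,120,250,205)),("red cap",(0,150,100),(3,255,255),(120,175,170,220)),("jar",(20,120,100),(32,255,255),(420,290,470,335)),("box",(10,80,90),(25,200,255),(450,205,505,290)),("amber",(3,90,50),(20,255,200),(225,280,260,310)),("timer",(0,0,60),(179,60,140),(435,172,470,208))):
    o=[]
    for k in("top0","top3"):
        try:o.append(np.round(rect(mask(load(k),lo,hi,box))[0],1))
        except Exception:o.append(None)
    print(n,o)
```

```text
153 165 bar [0.479  0.3293 0.2938] 9.979834465020537e-05
[array([0.5075, 0.3391, 0.291 ]), array([0.4511, 0.3215, 0.291 ])] beam heading -72.74335243952746
blue [array([220.8, 161.5]), array([220.8, 161.5])]
red cap [array([137.5, 193. ]), array([137.5, 193. ])]
jar [array([445., 313.]), array([445., 313.])]
box [array([477.8, 249.3]), array([478. , 249.3])]
amber [array([241.8, 296.8]), array([241.8, 296.6])]
timer [array([454.5, 190.5]), array([454.5, 190.5])]
```

The lamp is still aimed at −72.7°, no bystander has moved, and the lid is held at about 60°.

```bash
python3 -c "
from bench import r
s=r.read_state();print(s['time'],s['grip_force'],s['ft_force']);print(r.close_job())"
```

```text
15.675 40.00654473435134 [ 5.42437636  2.88864507 -9.94163243]
the job is handed in; nothing more can be done
None
```

Job handed in at 15.7 s: the lamp points at the rotor with its head dipped about 19° (20° asked) and is released, the gripper is holding the lid at about 59.5°, and the bystanders have not moved.

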